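# Set out the pump sample row by height

### The job

Set out the sample row: stand the four loose pumps upright on the black pads of the aluminium board, one in the middle of each pad, in order of height, with the tallest on the pad next to the steel stop block and the shortest at the far end. Do not knock any pump over on the way.

Things in the scene. Friction and masses are not known exactly. Their poses are not given: they have to be found in the camera images.
- pump_48_mid (a point): loose pump standing on the bench: bright steel can, cream plastic cap, small off-centre spout and plug on top; 48 mm tall in all (the four, otherwise alike, are 48, 63, 78 and 93 mm tall and swap places); can 38 mm across up to 18 mm below the top, cap 40 mm, about 150 g. Point: on its axis, half-way up (24 mm above its foot), z up. Short fingers should grip at most 40 mm below its top.
- pump_63_mid (a point): loose pump standing on the bench: bright steel can, cream plastic cap, small off-centre spout and plug on top; 63 mm tall in all (the four, otherwise alike, are 48, 63, 78 and 93 mm tall and swap places); can 38 mm across up to 18 mm below the top, cap 40 mm, about 180 g. Point: on its axis, half-way up (31.5 mm above its foot), z up. Short fingers should grip at most 40 mm below its top.
- pump_78_mid (a point): loose pump standing on the bench: bright steel can, cream plastic cap, small off-centre spout and plug on top; 78 mm tall in all (the four, otherwise alike, are 48, 63, 78 and 93 mm tall and swap places); can 38 mm across up to 18 mm below the top, cap 40 mm, about 210 g. Point: on its axis, half-way up (39 mm above its foot), z up. Short fingers should grip at most 40 mm below its top.
- pump_93_mid (a point): loose pump standing on the bench: bright steel can, cream plastic cap, small off-centre spout and plug on top; 93 mm tall in all (the four, otherwise alike, are 48, 63, 78 and 93 mm tall and swap places); can 38 mm across up to 18 mm below the top, cap 40 mm, about 240 g. Point: on its axis, half-way up (46.5 mm above its foot), z up. Short fingers should grip at most 40 mm below its top.
- pad_a: one of four identical flat black rubber discs, 60 mm across and 3 mm thick, fixed in a straight row at 90 mm spacing on an aluminium board (90 mm by 460 mm, 8 mm thick, fixed on the bench, lying roughly across in front of the robot). Origin: centre of its underside, so the pad's top is 3 mm above it and 11 mm above the bench. Which letter has which place in the row is drawn afresh.
- pad_b: one of four identical flat black rubber discs, 60 mm across and 3 mm thick, fixed in a straight row at 90 mm spacing on an aluminium board (90 mm by 460 mm, 8 mm thick, fixed on the bench, lying roughly across in front of the robot). Origin: centre of its underside, so the pad's top is 3 mm above it and 11 mm above the bench. Which letter has which place in the row is drawn afresh.
- pad_c: one of four identical flat black rubber discs, 60 mm across and 3 mm thick, fixed in a straight row at 90 mm spacing on an aluminium board (90 mm by 460 mm, 8 mm thick, fixed on the bench, lying roughly across in front of the robot). Origin: centre of its underside, so the pad's top is 3 mm above it and 11 mm above the bench. Which letter has which place in the row is drawn afresh.
- pad_d: one of four identical flat black rubber discs, 60 mm across and 3 mm thick, fixed in a straight row at 90 mm spacing on an aluminium board (90 mm by 460 mm, 8 mm thick, fixed on the bench, lying roughly across in front of the robot). Origin: centre of its underside, so the pad's top is 3 mm above it and 11 mm above the bench. Which letter has which place in the row is drawn afresh.
- stop: dark steel stop block, 70 mm across the row, 30 mm along it, 45 mm high plus 4 mm bolt heads, fixed on one end of the board in line with the pads (the other end has only a flat steel plate); which end is drawn afresh. Origin: centre of its underside, on the board's top; the nearest pad's centre is 70 mm away. Its y axis runs along the row (either way), its x axis across it, z up.

How it is judged:
By the outcome, as a careful person would: the job done as asked, in the order asked, and still so for the second after the job is handed in, with the robot touching nothing.
It also fails if it takes over 93 s, if anything falls off the work surface, if the arm or the gripper's body presses on something with over 40 N, if the wrist force passes 120 N, or if a joint passes its speed limit or range.

### The arm

A 6-joint arm with a two-finger parallel gripper is mounted at the origin on the work surface. World frame = base frame: x ahead of the robot, y to its left, z up, the work surface at z = 0. Lengths are in m, angles in rad, forces in N, time in s.
With the tool pointing down it reaches from about 0.325 to 0.9 m from the base axis. Payload 3.5 kg.
Tool frame: the origin (TCP) lies at the very end of the fingers, on their centre line; the grasp point (between the pads) lies 19 mm behind it (arm.pinch_z is the distance from the TCP to the grasp point, in m); z points along the fingers, y is the line along which they close (so a half turn about z gives the same grasp; the last joint's range is limited). The gripper opens to 85 mm and grips with 20 to 120 N. Pads are 22 mm wide; open, the fingers measure 114 mm over their backs; the gripper's body (76 mm by 85 mm) begins 54 mm behind the grasp point. The pads swing forward as they close: fully open they stand 13 mm farther back than shut.
Start: joints at [-1.32, 0.276, -0.026, 1.268, 0, 1.467], TCP at [0.217, -0.586, 0.231] pointing down, gripper open.
Joint ranges: [-3.12, 3.12], [-0.85, 1.88], [-1.08, 1.24], [-1.95, 2.15], [-1.57, 1.53], [-3.14, 3.14]. Speed limits (rad/s): [2.57, 2.57, 3.14, 3.14, 3.14, 3.14].

### API

Orientations are given as a 3x3 rotation matrix whose columns are the frame's x, y, z axes.
In Python, from plant import sensors, imaging, order, arm gives the robot as it stands.
- The arm moves only by the tool drive_tool, never from a script. Its argument "increments" is a list of rows, each a list of 7 numbers: the shift along the world's x, y, z in cm, then the turn, a rotation vector about the world's x, y, z in rad, then the opening, from 0 (shut) to 1 (fully open). In form: [[tx, ty, tz, rx, ry, rz, jaw], ...]. A call has 1 to 12 rows; each row is the pose to reach, as a shift and turn from the pose commanded when the call began; what a row does not reach only later rows make up. A row lasts 1/10 s, in which the tool goes at most 50 mm and 8.59 degrees, less where a joint would pass 70% of its speed; a pose out of reach is approached as far as the arm can. A call with a gripper value outside its range is refused whole. The fingers move at their own pace and stop on an object; "force" is the grip in N (left out, the last holds). Time passes only in rows, so rows that repeat a pose let the fingers close. It gives the time, the measured TCP pose, the force, the opening and the grip force at its end, in the units of the state.
- sensors.read_state(): the state, without advancing time (a new reading comes with each control period).
- imaging.get_image(name): name is "side" or "top" or "wrist"; returns the picture (384x512x3 uint8, red, green, blue); there is no depth.
- imaging.camera_model(name): a dict with "K" (3x3 intrinsics, pixels), "k1" (the pictures are not rectified: a ray, as slopes to the right and down, at radius r is drawn at 1 + k1 r^2 times it, then the intrinsics apply), "origin" and "attitude" of the camera in the world; the wrist camera has in their place "hand_eye" (4x4, takes a point from camera to tool coordinates, whose origin is the TCP and whose axes are the flange's). Camera axes: x right, y up, looking along -z (the intrinsics and any distortion apply to the point x, -y, -z); pixel columns grow to the right and rows downward; lengths in m; the calibration is good to about 2 mm. A picture is of the moment at which its call begins: read the wrist's pose just before it. camera_model takes no time and is no camera call.
- order.hand_in(): hands the job in; it is judged then, once.
The state is a dict: "time": time; "qpos": joint angles; "joint_velocities": joint speeds; "effort": joint torques, N m; "ee_pos": TCP position; "eef_rot": TCP orientation; "contact_force": force on the tool from outside, world axes, zero at the start; "ft_torque": the same for the moment, N m; "gripper_width": finger opening in m; "grip_force": force on a finger pad.
Only numpy, scipy, OpenCV 4.12 (cv2) and the standard library are available. Lean on these libraries where they do the work, as an engineer would, in place of code of your own. Each camera call takes 0.05 s, during which the arm holds its last target. There are 200 camera calls.

## Working session

There is one attempt and no reset: what is moved stays moved. The work goes in short steps, Python scripts to look and compute and a tool call to move; the robot and the scene stay as the last step left them, time stands still between calls to the robot, and variables do not carry over. Pictures are saved under pics/ and viewed, at most 14 in all, crops included, and the job is handed in when it is done.

Besides the shell and the picture viewer there is one more tool, called after "Call:" as name([rows], argument=value, ...), one row to a line, values as JSON. drive_tool: Moves the arm, as the interface text tells. Its arguments: {"type":"object","properties":{"increments":{"type":"array"},"force":{"type":"number"}},"required":["increments"]}

```bash
ls; mkdir -p pics
cat > h.py <<'E'
import numpy as np, cv2
from plant import sensors, imaging, order, arm
def cam(name, st=None):
    m=imaging.camera_model(name)
    if name=="wrist":
        st=st or sensors.read_state()
        T=np.eye(4);T[:3,:3]=np.array(st["eef_rot"]);T[:3,3]=st["ee_pos"]
        W=T@np.array(m["hand_eye"]); o,R=W[:3,3],W[:3,:3]
    else: o,R=np.array(m["origin"]),np.array(m["attitude"])
    return np.array(m["K"]),m["k1"],o,R
def proj(c,P):
    K,k1,o,R=c; p=(np.atleast_2d(P)-o)@R
    u=np.c_[p[:,0]/-p[:,2],-p[:,1]/-p[:,2]]; u=u*(1+k1*(u**2).sum(1,keepdims=True))
    return u@K[:2,:2].T+K[:2,2]
def ray(c,uv):
    K,k1,o,R=c; d=(np.atleast_2d(uv)-K[:2,2])@np.linalg.inv(K[:2,:2]).T; u=d.copy()
    for _ in range(10): u=d/(1+k1*(u**2).sum(1,keepdims=True))
    return np.c_[u[:,0],-u[:,1],-np.ones(len(u))]@R.T
def onz(c,uv,z):
    r=ray(c,uv); return c[2]+r*((z-c[2][2])/r[:,2:3])
E
python3 - <<'E'
from h import *
for n in("side","top","wrist"):
    c=cam(n); im=imaging.get_image(n); cv2.imwrite(f"pics/{n}0.png",im[...,::-1])
    print(n,c[0].round(1).tolist(),c[1],c[2].round(3),c[3].round(2).tolist())
print(imaging.camera_model("wrist")["hand_eye"], sensors.read_state())
E
```

```text
pics
side [[458.8, 0.0, 252.5], [0.0, 458.8, 196.1], [0.0, 0.0, 1.0]] 0.01204202233946798 [0.508 0.784 0.631] [[-1.0, 0.01, -0.04], [-0.04, -0.58, 0.81], [-0.02, 0.82, 0.58]]
top [[404.6, 0.0, 256.9], [0.0, 404.6, 189.8], [0.0, 0.0, 1.0]] -0.10942603062739724 [0.398 0.012 0.861] [[-0.01, 0.98, -0.19], [-1.0, -0.0, 0.03], [0.02, 0.19, 0.98]]
wrist [[273.0, 0.0, 257.5], [0.0, 273.0, 192.2], [0.0, 0.0, 1.0]] -0.05224659132941763 [ 0.282 -0.561  0.373] [[0.35, 0.9, 0.26], [-0.94, 0.33, 0.09], [-0.0, -0.27, 0.96]]
[[ 2.78388225e-05  9.62413643e-01  2.71587884e-01  7.06065198e-02]
 [ 9.99999943e-01 -1.18488033e-04  3.17376745e-04 -8.01816543e-04]
 [ 3.37627624e-04  2.71587860e-01 -9.62413591e-01 -1.43019358e-01]
 [ 0.00000000e+00  0.00000000e+00  0.00000000e+00  1.00000000e+00]] {'time': 0.15, 'qpos': array([-1.32039952e+00,  2.77020444e-01, -2.75414633e-02,  1.26799521e+00,
       -4.68946667e-06,  1.46738890e+00]), 'joint_velocities': array([ 1.19299776e-03, -1.31821381e-03,  4.65683585e-03,  1.05565439e-04,
        8.91891527e-05, -1.36745625e-04]), 'effort': array([ 3.19341098e-04, -4.46058512e+01,  2.95637637e+01,  1.04931326e-02,
       -7.96417294e-05, -1.14056967e-06]), 'ee_pos': array([ 0.21637931, -0.58571226,  0.23038946]), 'eef_rot': array([[ 9.38061492e-01,  3.46468530e-01, -4.40847075e-04],
       [ 3.46468765e-01, -9.38059960e-01,  1.70471825e-03],
       [ 1.77090234e-04, -1.75187028e-03, -9.99998450e-01]]), 'contact_force': array([ 0.38703279,  0.40347358, -0.10742322]), 'ft_torque': array([-0.04952908, -0.00118768,  0.03275284]), 'grip_force': 0.0, 'gripper_width': 0.08498484178159807}
```

View pics/top0.png

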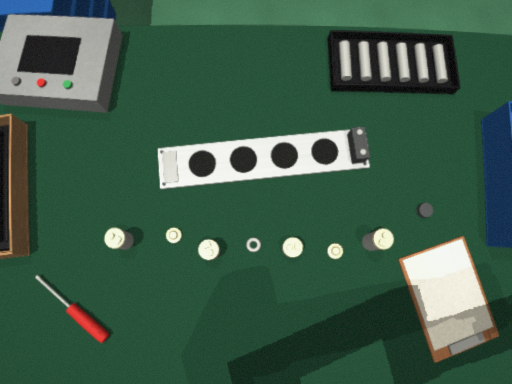

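View pics/side0.png

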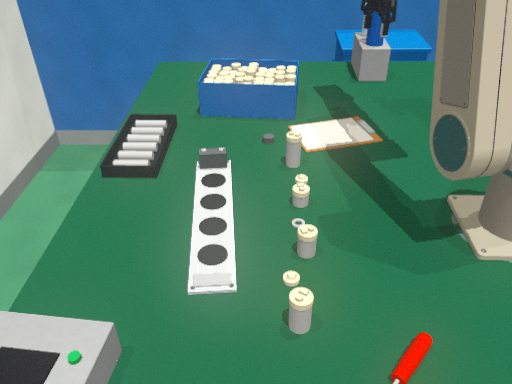

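Top view: the pumps are near (118,238), (209,250), (292,247) and (382,239), with loose caps or rings between them. The pads are at (202,163) to (324,151), and the stop is at (358,146), the -y end. In the side view the pump caps are near (300,298), (307,232), (301,188) and (293,137).

Run:
```python
from h import *
def blobs(m,lo,hi):
    n,l,s,c=cv2.connectedComponentsWithStats(m.astype(np.uint8)*255)
    return [(c[i],s[i]) for i in range(1,n) if lo<s[i][4]<hi]
ct,cs=cam("top"),cam("side")
T=cv2.imread("pics/top0.png").astype(int);S=cv2.imread("pics/side0.png").astype(int)
def cream(I): b,g,r=I[...,0],I[...,1],I[...,2]; return (r>150)&(r-b>20)&(r-g<40)&(g>130)
bt=[x for x in blobs(cream(T),60,900) if 220<x[0][1]<270]
bs=[x for x in blobs(cream(S),60,1500) if 270<x[0][0]<330 and x[0][1]>110]
print([(*x[0].round(1),*x[1]) for x in bt]);print([(*x[0].round(1),*x[1]) for x in bs])
for p,_ in bt:
    for q,_ in bs:
        a,b=ray(ct,p)[0],ray(cs,q)[0]
        s=np.linalg.lstsq(np.c_[a,-b],cs[2]-ct[2],rcond=None)[0]
        P,Q=ct[2]+s[0]*a,cs[2]+s[1]*b
        if np.linalg.norm(P-Q)<.008: print(p.round(),q.round(),((P+Q)/2).round(4),np.linalg.norm(P-Q).round(4))
dark=T.max(2)<45
pd=sorted([x for x in blobs(dark,300,1200) if 140<x[0][1]<175 and 180<x[0][0]<345],key=lambda x:x[0][0])
P=onz(ct,[x[0] for x in pd],.011);print("pads",P.round(4).tolist(),[x[1][4] for x in pd]);print(np.linalg.norm(np.diff(P,axis=0),axis=1))
```

```text
[(np.float64(116.2), np.float64(236.6), np.int32(107), np.int32(228), np.int32(18), np.int32(21), np.int32(149)), (np.float64(173.5), np.float64(233.3), np.int32(166), np.int32(228), np.int32(15), np.int32(14), np.int32(121)), (np.float64(383.0), np.float64(238.5), np.int32(373), np.int32(229), np.int32(21), np.int32(20), np.int32(331)), (np.float64(292.9), np.float64(245.3), np.int32(283), np.int32(238), np.int32(20), np.int32(19), np.int32(188)), (np.float64(335.8), np.float64(250.1), np.int32(328), np.int32(243), np.int32(15), np.int32(16), np.int32(155))]
[(np.float64(328.2), np.float64(121.0), np.int32(304), np.int32(118), np.int32(53), np.int32(7), np.int32(82)), (np.float64(293.6), np.float64(136.5), np.int32(286), np.int32(130), np.int32(16), np.int32(13), np.int32(160)), (np.float64(300.8), np.float64(186.2), np.int32(292), np.int32(174), np.int32(18), np.int32(24), np.int32(320)), (np.float64(307.2), np.float64(232.5), np.int32(298), np.int32(224), np.int32(20), np.int32(18), np.int32(308)), (np.float64(291.0), np.float64(277.9), np.int32(283), np.int32(270), np.int32(17), np.int32(16), np.int32(220)), (np.float64(300.8), np.float64(298.3), np.int32(289), np.int32(287), np.int32(25), np.int32(24), np.int32(493))]
[116. 237.] [307. 233.] [0.4525 0.2349 0.1722] 0.0002
[116. 237.] [301. 298.] [0.4601 0.2703 0.063 ] 0.0023
[174. 233.] [301. 186.] [0.4576 0.1331 0.1896] 0.0014
[174. 233.] [291. 278.] [0.4715 0.1668 0.0041] 0.0031
[383. 239.] [294. 137.] [ 0.4538 -0.2556  0.0784] 0.0004
[293. 245.] [301. 186.] [ 0.4433 -0.0807  0.0449] 0.0028
[336. 250.] [301. 186.] [ 0.4356 -0.1828 -0.0242] 0.0032
pads [[0.6244, 0.1093, 0.011], [0.6331, 0.0195, 0.011], [0.6425, -0.0699, 0.011], [0.6519, -0.1592, 0.011]] [np.int32(415), np.int32(412), np.int32(416), np.int32(425)]
[0.09026457 0.08987889 0.08983147]
```

Run:
```python
import cv2,numpy as np
S=cv2.imread("pics/side0.png");T=cv2.imread("pics/top0.png")
a=cv2.resize(S[115:345,265:345],None,fx=2.6,fy=2.6,interpolation=2)
b=[cv2.resize(T[215:275,x-30:x+30],(290,290),interpolation=2) for x in(118,209,292,382)]
b=np.vstack([np.hstack(b[:2]),np.hstack(b[2:])])
o=np.zeros((598,800,3),np.uint8);o[:a.shape[0],:a.shape[1]]=a;o[:580,215:795]=b
cv2.imwrite("pics/crop.png",o)
```

```text
(no output)
```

View pics/crop.png

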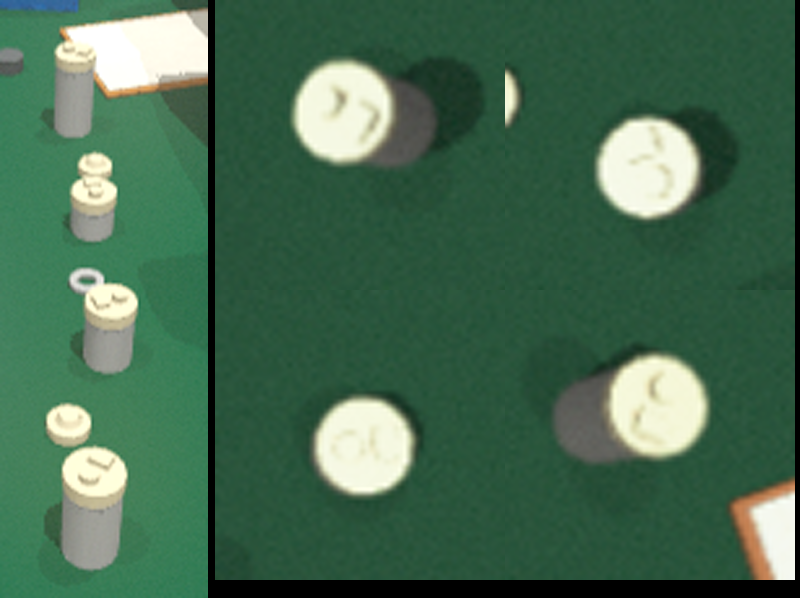

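The crop shows cap centres in the top view at about A(114.5,238.2), B(208.6,249.6), C(292.8,247.3) and D(383.5,239). The front foot edges in the side view are A(300,333), B(306.5,257), C(300.4,207) and D(293,167). D and A look tall, B medium and C short.

Run:
```python
from h import *
ct,cs=cam("top"),cam("side")
top=[(114.5,238.2),(208.6,249.6),(292.8,247.3),(383.5,239)]
foot=[(300,333.1),(306.5,257.3),(300.4,207.3),(293,167.3)]
sidetop=[(94,473),(110,302),(93,193),(76,57)]  # crop px of cap-top disc centre
for n,p,q,t in zip("ABCD",top,foot,sidetop):
    F=onz(cs,[q],0)[0]; d=F-cs[2]; d[2]=0; F+=.019*d/np.linalg.norm(d)
    a=ray(ct,[p])[0]; b=ray(cs,[(t[0]/2.6+265,t[1]/2.6+115)])[0]
    s=np.linalg.lstsq(np.c_[a,-b],cs[2]-ct[2],rcond=None)[0]
    P,Q=ct[2]+s[0]*a,cs[2]+s[1]*b
    print(n,"foot",F.round(3),"captop",P.round(3),np.linalg.norm(P-Q).round(4),
      [onz(ct,[p],h-.004)[0][:2].round(3).tolist() for h in (.048,.063,.078,.093)])
```

```text
A foot [0.456 0.271 0.   ] captop [0.458 0.272 0.068] 0.001 [[0.459, 0.28], [0.458, 0.275], [0.457, 0.27], [0.456, 0.265]]
B foot [0.435 0.087 0.   ] captop [0.437 0.087 0.052] 0.0007 [[0.437, 0.088], [0.436, 0.087], [0.436, 0.085], [0.435, 0.084]]
C foot [ 0.44 -0.08 -0.  ] captop [ 0.441 -0.082  0.036] 0.0004 [[0.441, -0.081], [0.44, -0.079], [0.439, -0.077], [0.438, -0.076]]
D foot [ 0.452 -0.253  0.   ] captop [ 0.453 -0.257  0.077] 0.0013 [[0.456, -0.268], [0.454, -0.263], [0.453, -0.258], [0.452, -0.253]]
```

Call:
drive_tool([
  [23.5,33.2,-3,0,0,1.32,1],
  [23.5,33.2,-3,0,0,1.32,1],
  [23.5,33.2,-3,0,0,1.32,1],
  [23.5,33.2,-3,0,0,1.32,1],
  [23.5,33.2,-3,0,0,1.32,1],
  [23.5,33.2,-3,0,0,1.32,1],
  [23.5,33.2,-3,0,0,1.32,1],
  [23.5,33.2,-3,0,0,1.32,1],
  [23.5,33.2,-3,0,0,1.32,1],
  [23.5,33.2,-3,0,0,1.32,1],
  [23.5,33.2,-3,0,0,1.32,1],
  [23.5,33.2,-3,0,0,1.32,1],
], force=40)

```text
time: 1.35
ee_pos: [0.4511, -0.2552, 0.2013]
eef_rot: [[-0.1, 0.995, -0.0], [0.995, 0.1, -0.0], [-0.0, -0.0, -1.0]]
contact_force: [-0.3, -0.1, -0.3]
gripper_width: 0.0854
grip_force: 0.0
```

```bash
cat > look.py <<'E'
from h import *
import sys
st=sensors.read_state(); c=cam("wrist",st); im=imaging.get_image("wrist")
n=sys.argv[1]; cv2.imwrite(f"pics/{n}.png",im[...,::-1])
print("t",st["time"],"tcp",st["ee_pos"].round(4),"w",round(st["gripper_width"],4),"y",st["eef_rot"][:,1].round(3))
E
python3 look.py w1
```

```text
t 1.35 tcp [ 0.4511 -0.2552  0.2013] w 0.0854 y [ 0.995  0.1   -0.   ]
```

View pics/w1.png

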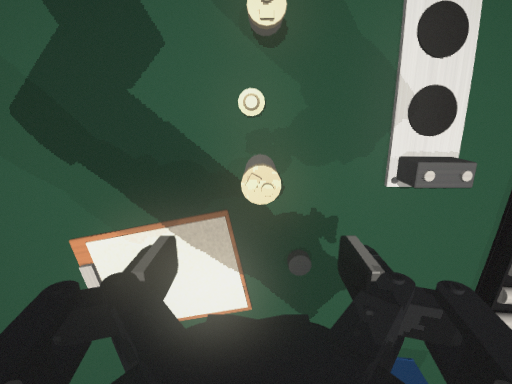

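The wrist view shows D's cap disc centred near (261,185), C's cap near (266,8), pads near (432,110) and (443,29), and the stop at (437,172).

Run:
```python
from h import *
c=cam("wrist")
print("D",onz(c,[(261,185)],.089),"C",onz(c,[(266,8)],.044))
I=cv2.imread("pics/w1.png")
m=((I.max(2)<40)).astype(np.uint8)
n,l,s,ce=cv2.connectedComponentsWithStats(m[:160,395:480].copy())
for i in range(1,n):
    if s[i][4]>500: print(s[i],onz(c,[ce[i]+[395,0]],.011))
print(proj(c,[[.652,-.159,.011],[.452,-.254,.089]]))
```

```text
D [[ 0.45534016 -0.24959083  0.089     ]] C [[ 0.44354998 -0.08208983  0.044     ]]
[[430.61259849 112.31135308]
 [257.10130122 189.05714179]]
```

Call:
drive_tool([
  [0.3,0.4,-4,0,0,0,1],
  [0.3,0.4,-8,0,0,0,1],
  [0.3,0.4,-11,0,0,0,1],
  [0.3,0.4,-14,0,0,0,1],
  [0.3,0.4,-16,0,0,0,1],
  [0.3,0.4,-16,0,0,0,1],
  [0.3,0.4,-16,0,0,0,0.3],
  [0.3,0.4,-16,0,0,0,0.3],
  [0.3,0.4,-16,0,0,0,0.3],
  [0.3,0.4,-16,0,0,0,0.3],
  [0.3,0.4,-16,0,0,0,0.3],
  [0.3,0.4,-16,0,0,0,0.3],
])

```text
time: 2.6
ee_pos: [0.4553, -0.2513, 0.043]
eef_rot: [[-0.103, 0.995, 0.001], [0.995, 0.103, -0.002], [-0.003, 0.001, -1.0]]
contact_force: [-1.9, 0.4, 5.9]
gripper_width: 0.0381
grip_force: 39.4
```

Call:
drive_tool([
  [0,0,0,0,0,0,0.3],
  [0,0,0,0,0,0,0.3],
  [0,0,0,0,0,0,0.3],
])

```text
time: 2.9
ee_pos: [0.4553, -0.2513, 0.043]
eef_rot: [[-0.103, 0.995, 0.002], [0.995, 0.103, -0.002], [-0.003, 0.001, -1.0]]
contact_force: [-2.5, -0.7, 6.7]
gripper_width: 0.0387
grip_force: 39.4
```

Call:
drive_tool([
  [0,0,1,0,0,0,0.3],
  [0,0,3,0,0,0,0.3],
  [0,0,6,0,0,0,0.3],
  [1,0.5,8,0,0,0,0.3],
  [3.5,1.6,9,0,0,0,0.3],
  [6.5,3,9,0,0,0,0.3],
  [9.5,4.4,9,0,0,0,0.3],
  [12.5,5.8,9,0,0,0,0.3],
  [15.5,7.3,9,0,0,0,0.3],
  [18,8.5,9,0,0,0,0.3],
  [19.2,9.1,9,0,0,0,0.3],
  [19.7,9.3,9,0,0,0,0.3],
])

```text
time: 4.1
ee_pos: [0.6521, -0.1563, 0.131]
eef_rot: [[-0.104, 0.995, -0.001], [0.995, 0.104, 0.0], [0.0, -0.001, -1.0]]
contact_force: [0.5, -0.6, -2.0]
gripper_width: 0.0386
grip_force: 40.8
```

```bash
python3 look.py w2
python3 - <<'E'
from h import *
im=imaging.get_image("side");a=cv2.imread("pics/w2.png")
o=np.hstack([cv2.resize(a,(400,300)),cv2.resize(im[80:320,100:420,::-1],(400,300))]);cv2.imwrite("pics/v2.png",o)
E
```

```text
t 4.1 tcp [ 0.6521 -0.1563  0.131 ] w 0.0386 y [ 0.995  0.104 -0.001]
```

View pics/v2.png

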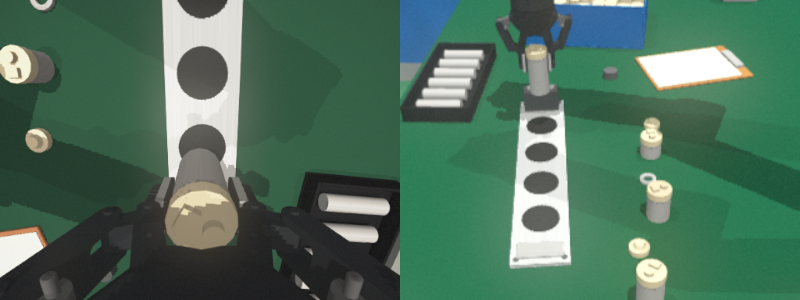

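```bash
cat > pads.py <<'E'
from h import *
import sys
def pads(fn,c,rows):
    I=cv2.imread(fn); m=(I.max(2)<70).astype(np.uint8); m[:, :150]=0; m[:,380:]=0; m[rows:]=0
    for q in cv2.findContours(m,0,1)[0]:
        A=cv2.contourArea(q)
        if A>300:
            e=cv2.fitEllipse(q); print("blob",A,np.round(e[0],1),np.round(e[1],1),onz(c,[e[0]],.011).round(4))
if __name__=="__main__":
    c=cam("wrist"); pads(sys.argv[1],c,int(sys.argv[2]))
E
python3 pads.py pics/w2.png 200
python3 - <<'E'
from h import *
c=cam("wrist"); print(onz(c,[(257,273)],.177))
E
```

```text
blob 779.0 [262.    8.2] [20.7 64.8] [[0.6398 0.0028 0.011 ]]
[[ 0.65152991 -0.14828571  0.177     ]]
```

Run:
```python
from h import *
c=cam("wrist"); I=cv2.imread("pics/w2.png").astype(int)
print("gray at pad2",I[93,258],"pad1",I[180,258],"white",I[93,215],I[93,300])
m=((I.max(2)<110)&(I.max(2)-I.min(2)<25)).astype(np.uint8); m[:,:200]=0;m[:,315:]=0;m[140:]=0
for q in cv2.findContours(m,0,1)[0]:
    if cv2.contourArea(q)>300:
        e=cv2.fitEllipse(q); print(np.round(e[0],1),np.round(e[1],1),onz(c,[e[0]],.011).round(4))
cr=((I[...,2]-I[...,0]>22)&(I[...,2]>90)&(I[...,2]-I[...,1]<60)).astype(np.uint8); cr[:215]=0; cr[:,:190]=0; cr[:,330:]=0
ys,xs=np.nonzero(cr);print("cap",xs.min(),xs.max(),ys.min(),ys.max())
for X in ((.652,-.156),(.652,-.152),(.652,-.148)):
    t=np.linspace(0,6.28,60); r=[]
    for z in (.159,.177): 
        p=proj(c,np.c_[X[0]+.02*np.cos(t),X[1]+.02*np.sin(t),0*t+z]); r+=[p.min(0).round(),p.max(0).round()]
    print(X,*r)
cv2.imwrite("pics/cap.png",cv2.resize(I[120:330,150:360].astype(np.uint8),None,fx=2.5,fy=2.5))
```

```text
gray at pad2 [77 83 84] pad1 [81 88 89] white [235 239 240] [219 224 226]
[258.6  92.9] [63.4 66.5] [[ 0.6441 -0.0671  0.011 ]]
[258.7   9.2] [22.9 65.9] [[0.6371 0.0017 0.011 ]]
cap 211 304 232 318
(0.652, -0.156) [214. 227.] [298. 302.] [208. 246.] [305. 328.]
(0.652, -0.152) [215. 219.] [300. 295.] [208. 236.] [306. 321.]
(0.652, -0.148) [215. 211.] [301. 288.] [209. 227.] [308. 313.]
```

View pics/cap.png

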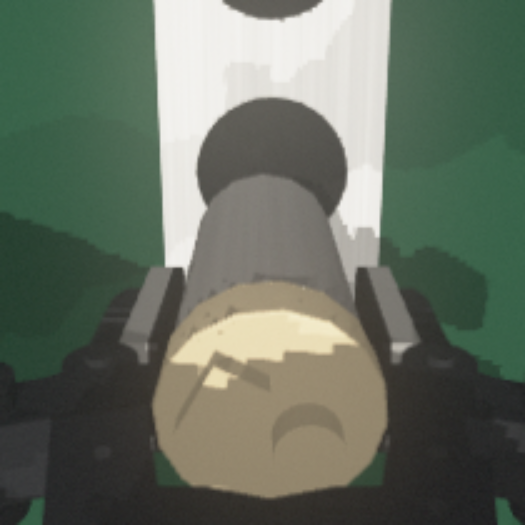

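Pump D hangs upright between the fingers, with its cap centre at about (258,275) in the wrist picture and pad 1 below it. It needs a shift of -3 mm in y, then I lower it.

Call:
drive_tool([
  [0,-0.3,-2,0,0,0,0.3],
  [0,-0.3,-4,0,0,0,0.3],
  [0,-0.3,-5.5,0,0,0,0.3],
  [0,-0.3,-6.7,0,0,0,0.3],
  [0,-0.3,-7.3,0,0,0,0.3],
  [0,-0.3,-7.5,0,0,0,0.3],
  [0,-0.3,-7.7,0,0,0,0.3],
  [0,-0.3,-7.7,0,0,0,0.3],
])

```text
time: 5.0
ee_pos: [0.652, -0.1604, 0.0549]
eef_rot: [[-0.103, 0.995, 0.001], [0.995, 0.103, -0.0], [-0.0, 0.001, -1.0]]
contact_force: [-0.3, -0.6, -3.2]
gripper_width: 0.0383
grip_force: 40.9
```

Call:
drive_tool([
  [0,0,-0.1,0,0,0,0.3],
  [0,0,-0.1,0,0,0,0.3],
  [0,0,-0.1,0,0,0,0.5],
  [0,0,-0.1,0,0,0,0.6],
  [0,0,-0.1,0,0,0,0.8],
  [0,0,-0.1,0,0,0,1],
  [0,0,-0.1,0,0,0,1],
  [0,0,2,0,0,0,1],
  [0,0,5,0,0,0,1],
  [0,0,9,0,0,0,1],
  [0,0,13,0,0,0,1],
  [0,0,13,0,0,0,1],
])

```text
time: 6.2
ee_pos: [0.656, -0.1618, 0.1922]
eef_rot: [[-0.103, 0.995, 0.013], [0.995, 0.103, -0.004], [-0.006, 0.012, -1.0]]
contact_force: [0.2, -0.4, 0.6]
gripper_width: 0.0853
grip_force: 0.0
```

```bash
python3 look.py w3
```

```text
t 6.2 tcp [ 0.656  -0.1618  0.1922] w 0.0853 y [0.995 0.103 0.012]
```

View pics/w3.png

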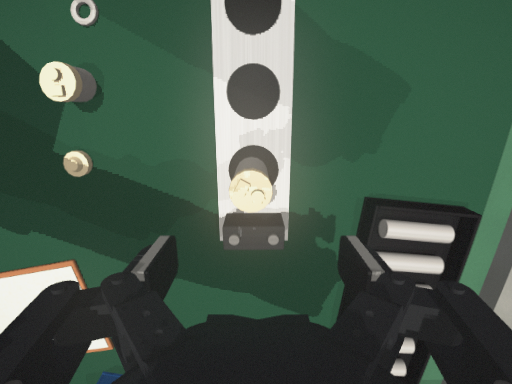

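D stands on pad 1: its cap centre is at (251,192) and the pad's visible edges are at columns 229–279 with the top at row 145. C's cap is at (60,83), and pads 2 and 3 are at (253,91) and (253,8).

Run:
```python
from h import *
c=cam("wrist")
print("cap D",onz(c,[(251,192)],.100),"C",onz(c,[(60,83)],.044))
print("pad2",onz(c,[(253,91.5)],.011))
for X in((.652,-.159),(.652,-.155),(.6535,-.159)):
    t=np.linspace(0,6.28,90);p=proj(c,np.c_[X[0]+.03*np.cos(t),X[1]+.03*np.sin(t),0*t+.011]);print(X,p.min(0),p.max(0))
```

```text
cap D [[ 0.65039116 -0.15708084  0.1       ]] C [[ 0.4472585  -0.07823911  0.044     ]]
pad2 [[ 0.64247585 -0.06654772  0.011     ]]
(0.652, -0.159) [228.24874449 148.16421403] [278.30369162 197.2367821 ]
(0.652, -0.155) [228.4979876  144.73988402] [278.71570799 194.1276037 ]
(0.6535, -0.159) [229.49710665 148.29507132] [279.54438861 197.3541697 ]
```

Call:
drive_tool([
  [-19.7,43,1,0,0,0,1],
  [-19.7,43,1,0,0,0,1],
  [-19.7,43,1,0,0,0,1],
  [-19.7,43,1,0,0,0,1],
  [-19.7,43,1,0,0,0,1],
  [-19.7,43,1,0,0,0,1],
  [-19.7,43,1,0,0,0,1],
  [-19.7,43,1,0,0,0,1],
  [-19.7,43,1,0,0,0,1],
  [-19.7,43,1,0,0,0,1],
  [-19.7,43,1,0,0,0,1],
  [-19.7,43,1,0,0,0,1],
])

```text
time: 7.45
ee_pos: [0.4537, 0.2695, 0.1931]
eef_rot: [[-0.104, 0.995, -0.002], [0.995, 0.104, -0.001], [-0.001, -0.002, -1.0]]
contact_force: [0.3, 0.2, -0.4]
gripper_width: 0.0854
grip_force: 0.0
```

```bash
python3 look.py w4
cat > caps.py <<'E'
from h import *
import sys
# cap silhouettes nearest the expected position; prints xy for cap mid-height
fn,h,x,y=sys.argv[1],*map(float,sys.argv[2:5]); c=cam("wrist")
I=cv2.imread(fn).astype(int); m=((I[...,2]-I[...,0]>12)&(I[...,2]>130)&(I[...,2]-I[...,1]<50)).astype(np.uint8)
m=cv2.morphologyEx(m,cv2.MORPH_CLOSE,np.ones((7,7),np.uint8))
u=proj(c,[[x,y,h-.006]])[0]; print("expected px",u.round(1))
for q in cv2.findContours(m,0,1)[0]:
    if cv2.contourArea(q)>200:
        p,r=cv2.minEnclosingCircle(q)
        if np.hypot(*(p-u))<60: print("cap px",np.round(p,1),"r",round(r,1),"xy",onz(c,[p],h-.006)[0].round(4))
E
python3 caps.py pics/w4.png .078 .457 .271
```

```text
t 7.45 tcp [0.4537 0.2695 0.1931] w 0.0854 y [ 0.995  0.104 -0.002]
expected px [259.1 186.1]
cap px [263.8 179.4] r 23.9 xy [0.4609 0.2783 0.072 ]
```

Run:
```python
import cv2
I=cv2.imread("pics/w4.png");cv2.imwrite("pics/w4c.png",cv2.resize(I[120:240,200:330],None,fx=4,fy=4))
```

```text
(no output)
```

View pics/w4c.png

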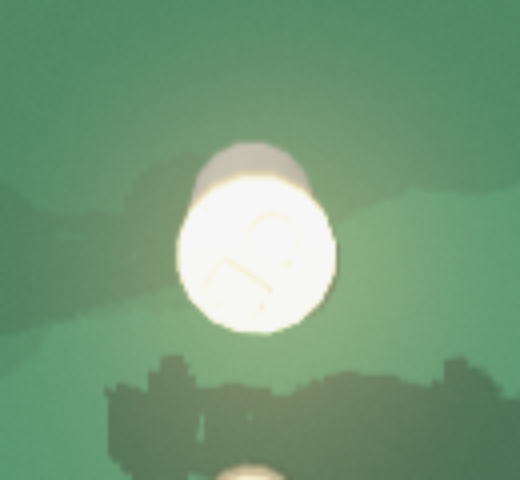

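The crop shows A's cap disc centred at full-picture pixel (264.1,183.3), so A is at about (0.460, 0.274).

Call:
drive_tool([
  [0.6,0.4,-4,0,0,0,1],
  [0.6,0.4,-8,0,0,0,1],
  [0.6,0.4,-11,0,0,0,1],
  [0.6,0.4,-14,0,0,0,1],
  [0.6,0.4,-16.7,0,0,0,1],
  [0.6,0.4,-16.7,0,0,0,1],
  [0.6,0.4,-16.7,0,0,0,0.3],
  [0.6,0.4,-16.7,0,0,0,0.3],
  [0.6,0.4,-16.7,0,0,0,0.3],
  [0.6,0.4,-16.7,0,0,0,0.3],
  [0.6,0.4,-16.7,0,0,0,0.3],
  [0.6,0.4,-16.7,0,0,0,0.3],
])

```text
time: 8.7
ee_pos: [0.4618, 0.2742, 0.0291]
eef_rot: [[-0.103, 0.995, 0.003], [0.995, 0.103, 0.001], [0.0, 0.003, -1.0]]
contact_force: [-1.3, -0.5, 6.7]
gripper_width: 0.0388
grip_force: 39.2
```

Call:
drive_tool([
  [0,0,0,0,0,0,0.3],
  [0,0,0,0,0,0,0.3],
])

```text
time: 8.9
ee_pos: [0.4618, 0.2742, 0.0291]
eef_rot: [[-0.103, 0.995, 0.003], [0.995, 0.103, 0.001], [0.0, 0.003, -1.0]]
contact_force: [-0.4, -0.7, 6.3]
gripper_width: 0.0385
grip_force: 39.2
```

Call:
drive_tool([
  [0,0,1,0,0,0,0.3],
  [0,0,3,0,0,0,0.3],
  [0,0,6,0,0,0,0.3],
  [0.5,-1,8,0,0,0,0.3],
  [2,-3.8,9,0,0,0,0.3],
  [4,-7.6,9,0,0,0,0.3],
  [6,-11.4,9,0,0,0,0.3],
  [8,-15.2,9,0,0,0,0.3],
  [10,-19,9,0,0,0,0.3],
  [12,-22.8,9,0,0,0,0.3],
  [14,-26.6,9,0,0,0,0.3],
  [16,-30.2,9,0,0,0,0.3],
])

```text
time: 10.1
ee_pos: [0.6207, -0.03, 0.1176]
eef_rot: [[-0.103, 0.995, -0.0], [0.995, 0.103, 0.0], [0.0, -0.0, -1.0]]
contact_force: [0.1, 0.6, -1.8]
gripper_width: 0.0384
grip_force: 40.6
```

Call:
drive_tool([
  [1.5,-2.8,0,0,0,0,0.3],
  [2.1,-4,0,0,0,0,0.3],
  [2.1,-4,0,0,0,0,0.3],
  [2.1,-4,0,0,0,0,0.3],
  [2.1,-4,0,0,0,0,0.3],
])

```text
time: 10.6
ee_pos: [0.6403, -0.0666, 0.1171]
eef_rot: [[-0.104, 0.995, -0.002], [0.995, 0.104, 0.001], [0.001, -0.001, -1.0]]
contact_force: [0.6, 0.6, -2.3]
gripper_width: 0.0388
grip_force: 40.6
```

```bash
python3 look.py w5;  python3 - <<'E'
from h import *
c=cam("wrist"); st=sensors.read_state(); I=cv2.imread("pics/w5.png").astype(int)
m=((I.max(2)<115)&(I.max(2)-I.min(2)<25)).astype(np.uint8); m[:,:190]=0;m[:,325:]=0;m[210:]=0
for q in cv2.findContours(m,0,1)[0]:
    if cv2.contourArea(q)>300: print("dark",cv2.boundingRect(q),cv2.contourArea(q))
cr=((I[...,2]-I[...,0]>18)&(I[...,2]>90)&(I[...,2]-I[...,1]<60)).astype(np.uint8); cr[:205]=0; cr[:,:190]=0; cr[:,330:]=0
ys,xs=np.nonzero(cr);print("cap",xs.min(),xs.max(),ys.min(),ys.max())
t=np.linspace(0,6.28,60);x,y,zt=st["ee_pos"]; f=zt-.029+.078
for dy in (-.002,0,.002,.004):
    r=[]
    for z in (f-.018,f-.004): 
        p=proj(c,np.c_[x+.02*np.cos(t),y+dy+.02*np.sin(t),0*t+z]); r+=[p.min(0).round(),p.max(0).round()]
    print(dy,*r)
for n,X in (("p2",(.643,-.068)),("p3",(.6335,.021))):
    p=proj(c,np.c_[X[0]+.03*np.cos(t),X[1]+.03*np.sin(t),0*t+.011]);print(n,p.min(0).round(),p.max(0).round())
E
```

```text
t 10.6 tcp [ 0.6403 -0.0666  0.1171] w 0.0388 y [ 0.995  0.104 -0.001]
dark (230, 162, 63, 48) 2010.0
dark (228, 57, 68, 72) 3731.0
dark (231, 0, 62, 19) 729.0
cap 212 304 233 318
-0.002 [211. 236.] [296. 311.] [206. 251.] [301. 332.]
0 [211. 232.] [297. 307.] [206. 247.] [302. 328.]
0.002 [212. 228.] [298. 304.] [206. 242.] [302. 325.]
0.004 [212. 224.] [298. 300.] [206. 237.] [303. 321.]
p2 [227. 162.] [290. 223.]
p3 [224.  57.] [293. 130.]
```

View pics/w5.png

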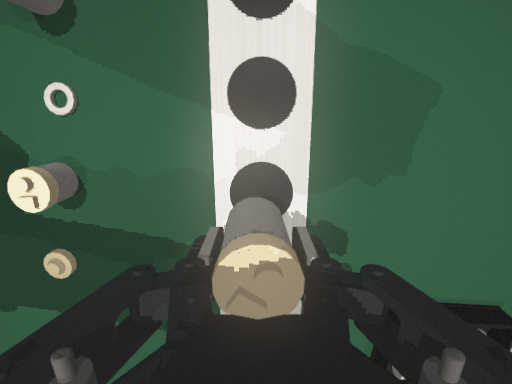

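A hangs upright over pad 2. The pad's columns are 230–293 with the top at row 162, and the cap spans columns 212–304 and rows 233–318. It needs about +3 mm in x and -3 mm in y.

Call:
drive_tool([
  [0.3,-0.3,-2,0,0,0,0.3],
  [0.3,-0.3,-4,0,0,0,0.3],
  [0.3,-0.3,-5.5,0,0,0,0.3],
  [0.3,-0.3,-6.7,0,0,0,0.3],
  [0.3,-0.3,-7.3,0,0,0,0.3],
  [0.3,-0.3,-7.5,0,0,0,0.3],
  [0.3,-0.3,-7.6,0,0,0,0.3],
  [0.3,-0.3,-7.6,0,0,0,0.3],
])

```text
time: 11.45
ee_pos: [0.6452, -0.0714, 0.042]
eef_rot: [[-0.103, 0.995, 0.001], [0.995, 0.103, -0.0], [-0.0, 0.001, -1.0]]
contact_force: [0.9, 0.3, -2.4]
gripper_width: 0.0388
grip_force: 40.6
```

Call:
drive_tool([
  [-0.1,0.1,-0.1,0,0,0,0.3],
  [-0.1,0.1,-0.2,0,0,0,0.3],
  [-0.1,0.1,-0.2,0,0,0,0.5],
  [-0.1,0.1,-0.2,0,0,0,0.6],
  [-0.1,0.1,-0.2,0,0,0,0.8],
  [-0.1,0.1,-0.2,0,0,0,1],
  [-0.1,0.1,-0.2,0,0,0,1],
  [-0.1,0.1,2,0,0,0,1],
  [-0.1,0.1,5,0,0,0,1],
  [-0.1,0.1,9,0,0,0,1],
  [-0.1,0.1,13,0,0,0,1],
  [-0.1,0.1,15,0,0,0,1],
])

```text
time: 12.65
ee_pos: [0.6456, -0.0707, 0.1959]
eef_rot: [[-0.103, 0.995, 0.006], [0.995, 0.103, -0.001], [-0.002, 0.006, -1.0]]
contact_force: [0.1, -0.1, 0.1]
gripper_width: 0.0853
grip_force: 0.0
```

Call:
drive_tool([
  [-20.5,15.7,0,0,0,0,1],
  [-20.5,15.7,0,0,0,0,1],
  [-20.5,15.7,0,0,0,0,1],
  [-20.5,15.7,0,0,0,0,1],
  [-20.5,15.7,0,0,0,0,1],
  [-20.5,15.7,0,0,0,0,1],
  [-20.5,15.7,0,0,0,0,1],
  [-20.5,15.7,0,0,0,0,1],
])

```text
time: 13.45
ee_pos: [0.4399, 0.0864, 0.1918]
eef_rot: [[-0.103, 0.995, 0.002], [0.995, 0.103, -0.0], [-0.001, 0.002, -1.0]]
contact_force: [-0.2, 0.7, 0.1]
gripper_width: 0.0855
grip_force: 0.0
```

```bash
python3 look.py w6; python3 caps.py pics/w6.png .063 .436 .087;  python3 - <<'E'
import cv2
from h import *
I=cv2.imread("pics/w6.png");cv2.imwrite("pics/w6c.png",np.hstack([cv2.resize(I[120:240,200:320],(360,360)),cv2.resize(imaging.get_image("side")[120:270,160:310,::-1],(360,360))]))
E
```

```text
t 13.45 tcp [0.4399 0.0864 0.1918] w 0.0855 y [0.995 0.103 0.002]
expected px [251.8 183.4]
cap px [255.8 179.1] r 19.6 xy [0.4396 0.0921 0.057 ]
```

View pics/w6c.png

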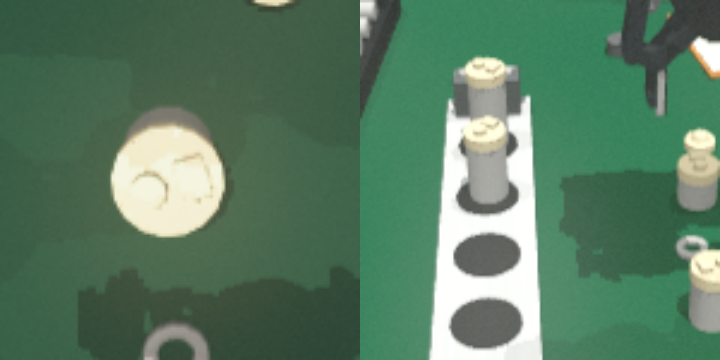

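The left crop shows B's cap centred at (256,180), giving (0.439, 0.091). The right (side) crop shows D on pad 1 and A centred on pad 2, both standing.

Call:
drive_tool([
  [-0.1,0.4,-4,0,0,0,1],
  [-0.1,0.4,-8,0,0,0,1],
  [-0.1,0.4,-12,0,0,0,1],
  [-0.1,0.4,-15,0,0,0,1],
  [-0.1,0.4,-17.8,0,0,0,1],
  [-0.1,0.4,-17.8,0,0,0,1],
  [-0.1,0.4,-17.8,0,0,0,0.3],
  [-0.1,0.4,-17.8,0,0,0,0.3],
  [-0.1,0.4,-17.8,0,0,0,0.3],
  [-0.1,0.4,-17.8,0,0,0,0.3],
  [-0.1,0.4,-17.8,0,0,0,0.3],
  [-0.1,0.4,-17.8,0,0,0,0.3],
])

```text
time: 14.75
ee_pos: [0.4392, 0.0907, 0.0149]
eef_rot: [[-0.103, 0.995, 0.003], [0.995, 0.103, -0.0], [-0.001, 0.003, -1.0]]
contact_force: [-0.6, -0.7, 5.5]
gripper_width: 0.0386
grip_force: 39.3
```

Call:
drive_tool([
  [0,0,0,0,0,0,0.3],
  [0,0,0,0,0,0,0.3],
])

```text
time: 14.95
ee_pos: [0.4392, 0.0907, 0.0149]
eef_rot: [[-0.103, 0.995, 0.003], [0.995, 0.103, -0.0], [-0.001, 0.003, -1.0]]
contact_force: [-0.8, -1.8, 6.9]
gripper_width: 0.0386
grip_force: 39.3
```

Call:
drive_tool([
  [0,0,1,0,0,0,0.3],
  [0,0,3,0,0,0,0.3],
  [0,0,6,0,0,0,0.3],
  [1,-0.4,8,0,0,0,0.3],
  [4,-1.5,9,0,0,0,0.3],
  [7.5,-2.7,9,0,0,0,0.3],
  [11,-4,9,0,0,0,0.3],
  [14.5,-5.3,9,0,0,0,0.3],
  [17.5,-6.4,9,0,0,0,0.3],
  [19.2,-7,9,0,0,0,0.3],
  [19.5,-7.1,8,0,0,0,0.3],
  [19.5,-7.1,6,0,0,0,0.3],
])

```text
time: 16.15
ee_pos: [0.634, 0.0196, 0.0744]
eef_rot: [[-0.103, 0.995, 0.003], [0.995, 0.103, 0.0], [-0.0, 0.003, -1.0]]
contact_force: [0.7, 0.4, -2.3]
gripper_width: 0.0388
grip_force: 40.6
```

Call:
drive_tool([
  [0,0,-2,0,0,0,0.3],
  [0,0,-3.5,0,0,0,0.3],
  [0,0,-4,0,0,0,0.3],
  [0,0,-4.2,0,0,0,0.3],
  [0,0,-4.2,0,0,0,0.3],
  [0,0,-4.2,0,0,0,0.3],
])

```text
time: 16.75
ee_pos: [0.6334, 0.0197, 0.0324]
eef_rot: [[-0.103, 0.995, 0.002], [0.995, 0.103, -0.0], [-0.0, 0.002, -1.0]]
contact_force: [0.3, 1.1, -1.2]
gripper_width: 0.0388
grip_force: 40.6
```

```bash
python3 look.py w7;  python3 - <<'E'
from h import *
I=imaging.get_image("side")[...,::-1]; a=cv2.imread("pics/w7.png")
cv2.imwrite("pics/v7.png",np.hstack([cv2.resize(a[100:340,140:380],(400,400)),cv2.resize(I[140:290,150:300],(400,400))]))
E
```

```text
t 16.75 tcp [0.6334 0.0197 0.0324] w 0.0388 y [0.995 0.103 0.002]
```

View pics/v7.png

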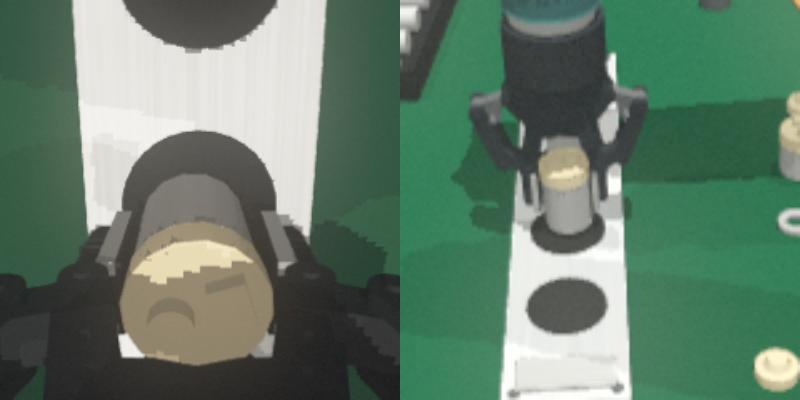

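B is centred over pad 3: cap columns 121–273 against pad columns 122–276 in the crop. Lower it and release.

Call:
drive_tool([
  [0.1,0,-0.4,0,0,0,0.3],
  [0.1,0,-0.6,0,0,0,0.3],
  [0.1,0,-0.6,0,0,0,0.3],
  [0.1,0,-0.6,0,0,0,0.5],
  [0.1,0,-0.6,0,0,0,0.6],
  [0.1,0,-0.6,0,0,0,0.8],
  [0.1,0,-0.6,0,0,0,1],
  [0.1,0,-0.6,0,0,0,1],
  [0.1,0,2,0,0,0,1],
  [0.1,0,6,0,0,0,1],
  [0.1,0,11,0,0,0,1],
  [0.1,0,16,0,0,0,1],
])

```text
time: 18.05
ee_pos: [0.6327, 0.0198, 0.1923]
eef_rot: [[-0.103, 0.995, -0.002], [0.995, 0.103, 0.0], [0.0, -0.002, -1.0]]
contact_force: [1.6, -0.3, 0.3]
gripper_width: 0.0853
grip_force: 0.0
```

Call:
drive_tool([
  [-19.2,-9.9,0,0,0,0,1],
  [-19.2,-9.9,0,0,0,0,1],
  [-19.2,-9.9,0,0,0,0,1],
  [-19.2,-9.9,0,0,0,0,1],
  [-19.2,-9.9,0,0,0,0,1],
  [-19.2,-9.9,0,0,0,0,1],
  [-19.2,-9.9,0,0,0,0,1],
])

```text
time: 18.75
ee_pos: [0.4426, -0.0795, 0.1918]
eef_rot: [[-0.102, 0.995, 0.002], [0.995, 0.102, -0.0], [-0.0, 0.002, -1.0]]
contact_force: [0.9, 0.2, 0.0]
gripper_width: 0.0853
grip_force: 0.0
```

```bash
python3 look.py w8; python3 caps.py pics/w8.png .048 .441 -.080
```

```text
t 18.75 tcp [ 0.4426 -0.0795  0.1918] w 0.0853 y [0.995 0.102 0.002]
expected px [253.9 181.6]
cap px [256.7 178.7] r 18.4 xy [ 0.4437 -0.0764  0.042 ]
```

Call:
drive_tool([
  [0.1,0.2,-4,0,0,0,1],
  [0.1,0.2,-8,0,0,0,1],
  [0.1,0.2,-12,0,0,0,1],
  [0.1,0.2,-15,0,0,0,1],
  [0.1,0.2,-17.5,0,0,0,1],
  [0.1,0.2,-18.6,0,0,0,1],
  [0.1,0.2,-18.6,0,0,0,0.3],
  [0.1,0.2,-18.6,0,0,0,0.3],
  [0.1,0.2,-18.6,0,0,0,0.3],
  [0.1,0.2,-18.6,0,0,0,0.3],
  [0.1,0.2,-18.6,0,0,0,0.3],
  [0.1,0.2,-18.6,0,0,0,0.3],
])

```text
time: 20.0
ee_pos: [0.4441, -0.0778, 0.0069]
eef_rot: [[-0.103, 0.995, 0.003], [0.995, 0.103, -0.001], [-0.001, 0.003, -1.0]]
contact_force: [-0.6, 0.1, 6.3]
gripper_width: 0.0387
grip_force: 40.0
```

Call:
drive_tool([
  [0,0,0,0,0,0,0.3],
  [0,0,0,0,0,0,0.3],
])

```text
time: 20.2
ee_pos: [0.4442, -0.0778, 0.0068]
eef_rot: [[-0.103, 0.995, 0.003], [0.995, 0.103, -0.001], [-0.001, 0.003, -1.0]]
contact_force: [-0.4, 0.5, 6.4]
gripper_width: 0.0386
grip_force: 40.0
```

Call:
drive_tool([
  [0,0,1,0,0,0,0.3],
  [0,0,3,0,0,0,0.3],
  [0,0,6,0,0,0,0.3],
  [0.5,1,9,0,0,0,0.3],
  [2,4,10,0,0,0,0.3],
  [4,7,10,0,0,0,0.3],
  [7,10,10,0,0,0,0.3],
  [10,13,10,0,0,0,0.3],
  [13,15.5,10,0,0,0,0.3],
  [16,17.5,10,0,0,0,0.3],
  [17.5,18.5,10,0,0,0,0.3],
  [18.1,18.7,9,0,0,0,0.3],
])

```text
time: 21.4
ee_pos: [0.6266, 0.1111, 0.097]
eef_rot: [[-0.104, 0.995, 0.005], [0.995, 0.104, 0.001], [0.0, 0.005, -1.0]]
contact_force: [-0.1, 0.0, -0.8]
gripper_width: 0.0388
grip_force: 40.5
```

Call:
drive_tool([
  [0,0,-2,0,0,0,0.3],
  [0,0,-4,0,0,0,0.3],
  [0,0,-6,0,0,0,0.3],
  [0,0,-7,0,0,0,0.3],
  [0,0,-7.3,0,0,0,0.3],
  [0,0,-7.3,0,0,0,0.3],
  [0,0,-7.3,0,0,0,0.3],
])

```text
time: 22.1
ee_pos: [0.6243, 0.1096, 0.0234]
eef_rot: [[-0.103, 0.995, 0.002], [0.995, 0.103, 0.0], [-0.0, 0.002, -1.0]]
contact_force: [-0.5, 0.1, -1.0]
gripper_width: 0.0386
grip_force: 40.5
```

```bash
python3 look.py w9;  python3 - <<'E'
from h import *
I=imaging.get_image("side")[...,::-1]; a=cv2.imread("pics/w9.png")
cv2.imwrite("pics/v9.png",np.hstack([cv2.resize(a[100:340,140:380],(400,400)),cv2.resize(I[140:290,150:300],(400,400))]))
E
```

```text
t 22.1 tcp [0.6243 0.1096 0.0234] w 0.0386 y [0.995 0.103 0.002]
```

View pics/v9.png

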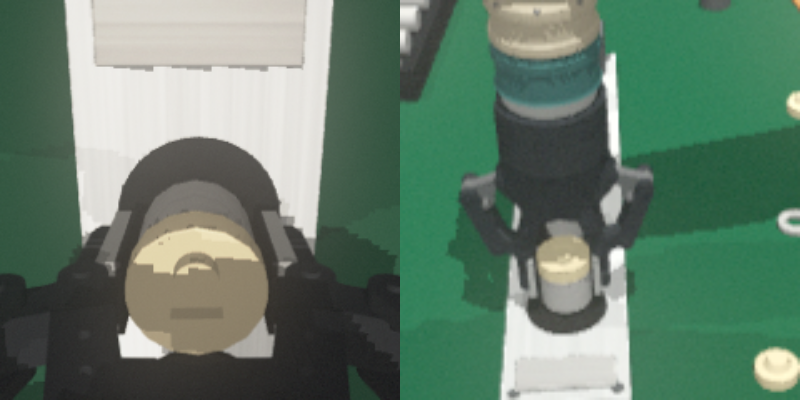

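C is centred over pad 4: cap columns 126–268 against pad columns 120–279 in the crop. Lower and release.

Call:
drive_tool([
  [0,0,-0.3,0,0,0,0.3],
  [0,0,-0.5,0,0,0,0.3],
  [0,0,-0.5,0,0,0,0.3],
  [0,0,-0.5,0,0,0,0.5],
  [0,0,-0.5,0,0,0,0.6],
  [0,0,-0.5,0,0,0,0.8],
  [0,0,-0.5,0,0,0,1],
  [0,0,-0.5,0,0,0,1],
  [0,0,2,0,0,0,1],
  [0,0,6,0,0,0,1],
  [0,0,11,0,0,0,1],
  [0,0,16,0,0,0,1],
])

```text
time: 23.4
ee_pos: [0.6227, 0.1097, 0.1833]
eef_rot: [[-0.103, 0.995, -0.002], [0.995, 0.103, -0.0], [0.0, -0.002, -1.0]]
contact_force: [1.3, 0.1, 0.6]
gripper_width: 0.0853
grip_force: 0.0
```

Call:
drive_tool([
  [-20,10,5,0,0,0,1],
  [-20,10,5,0,0,0,1],
  [-20,10,5,0,0,0,1],
  [-20,10,5,0,0,0,1],
  [-20,10,5,0,0,0,1],
  [-20,10,5,0,0,0,1],
  [-20,10,5,0,0,0,1],
])

```text
time: 24.1
ee_pos: [0.4235, 0.21, 0.2327]
eef_rot: [[-0.104, 0.995, 0.002], [0.995, 0.104, 0.0], [-0.0, 0.002, -1.0]]
contact_force: [0.1, 0.3, 0.1]
gripper_width: 0.0854
grip_force: 0.0
```

Run:
```python
from h import *
T=imaging.get_image("top")[...,::-1];S=imaging.get_image("side")[...,::-1]; cv2.imwrite("pics/topf.png",T);cv2.imwrite("pics/sidef.png",S)
cv2.imwrite("pics/vf.png",np.hstack([cv2.resize(T[110:200,150:380],(460,180)).copy() if 0 else cv2.copyMakeBorder(cv2.resize(T[110:200,150:380],(460,180)),0,420,0,0,0),cv2.resize(S[130:300,170:260],(318,600))]))
```

```text
(no output)
```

View pics/vf.png

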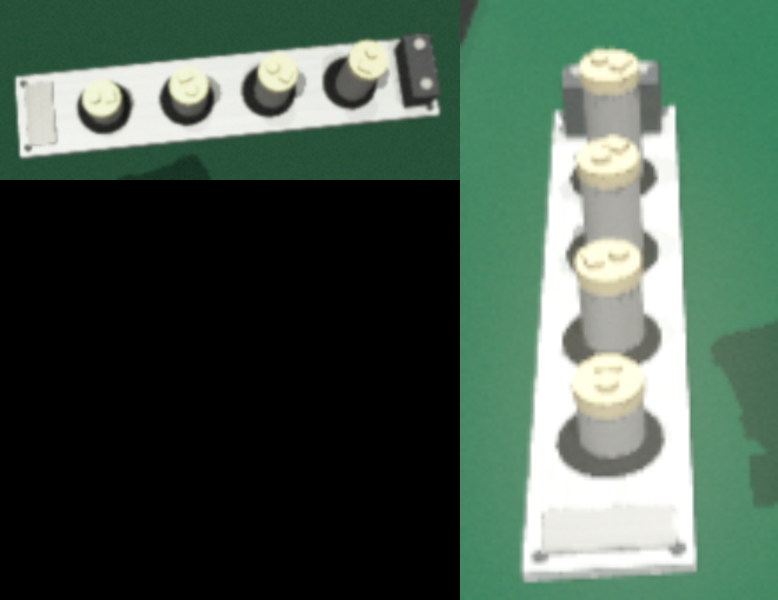

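All four stand on their pads, with the heights falling away from the stop. I'll check the centring numerically from the top-view caps at (200.5,159.5), (244,153), (288.5,146) and (334,140).

Run:
```python
from h import *
c=cam("top");pad=[[.6244,.1093],[.6331,.0195],[.6425,-.0699],[.6519,-.1592]]
for p,h,q in zip([(200.5,159.5),(244,153),(288.5,146),(334,140)],(.048,.063,.078,.093),pad):
    P=onz(c,[p],h+.011-.004)[0][:2]; print(P.round(4),((P-q)*1000).round(1))
st=sensors.read_state();print(st["time"],abs(st["joint_velocities"]).max())
```

```text
[0.6204 0.1067] [-4.  -2.6]
[0.6298 0.0171] [-3.3 -2.4]
[ 0.6401 -0.0722] [-2.4 -2.3]
[ 0.6482 -0.1616] [-3.7 -2.4]
24.2 0.013237889243501581
```

The offsets are the same few millimetres for all four (partly pixel and calibration bias), and the side view shows them centred across the row. They are well inside the pads, so I'm handing in.

```bash
python3 -c "
from plant import order; print(order.hand_in())"
```

```text
the job is handed in; nothing more can be done
None
```

I stood the four pumps upright on their pads in height order, 93, 78, 63 and 48 mm away from the stop, each within about 5 mm of its pad's centre by the top camera; none fell, and I handed the job in at about 24 s.

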